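# Put the mist sprayer away in the latched cupboard

### The job

Put the white mist sprayer with the black pump head away in the small grey cupboard: turn the red latch on its roof crosswise so that it no longer holds the door, swing the glazed door wide open by its handle, at least square to the front, and stand the sprayer upright on the round cork mat inside, its whole foot on the mat. Leave the door wide open and the latch turned, as more things are to follow, and do not shove or tip the sugar dredger and the pepper mill that stand beside the sprayer.

Things in the scene. Friction and masses are not known exactly. Their poses are not given: they have to be found in the camera images.
- cupboard: small grey cupboard fixed on the worktop, 170 x 230 x 272 mm high. Origin: centre of its underside; x from front to back, y along the front towards the door's free edge, z up. Open front plane at x = -85 mm; side walls and roof 12 thick, floor top at z = 20, roof underside at z = 260. Fixed inside: two piping nozzles, 25 dia x 40 high, in the back corners (x = 55, y = 76 and -78)
- door (a joint): angle of the glazed door about its upright hinge, rad: 0 shut, 1.57 square to the front, 1.9 the stop; grows counter-clockwise seen from above. Door 15 mm thick, its inner face on the front plane, z from 8 to 270 mm, reaching 229 mm from the hinge; 0.45 kg, a little friction, stays where it is left. The latch really holds it shut
- door_hinge (a point): point on the door's hinge line (x = -85, y = -115 mm in the cupboard's frame), 246 mm above the worktop, as high as point door_handle. Above this side of the cupboard a power outlet hangs rigidly from the ceiling, fixed at x = 0.58, y = 0.21 m from the robot's base, its lower end 535 mm above the worktop, up to 72 mm thick, its lead straight up from there: keep wrist and arm clear of it
- door_handle (a point): grip point on the dark upright bar handle: round, 12 mm thick, from z = 164 to 268 mm, 198 mm from the hinge along the door, its middle 35 mm off the door's outer face (29 free behind it); stays at both ends join it to the door. This point is 22 mm below its top and moves with the door; its axes: x through the door from outside to inside, y from hinge to free edge, z up
- latch (a joint): angle of the red turn latch about its upright pin on the roof, rad: 0 = square to the front, nose hooked down in front of a steel tab on the door's top edge, holding the door; +-1.57 = parallel to the front, door free; turns either way to +-1.75, positive counter-clockwise from above; stays where it is left (about 1 N at the tail turns it)
- latch_pivot (a point): pivot of the latch at mid thickness of its bar, 28 mm behind the front plane, y = -10 mm in the cupboard's frame, 24 mm above the roof top
- latch_tail (a point): point on the latch's tail, 45 mm from the pivot on the side away from the nose, at mid thickness. The bar is flat, 22 mm wide, 8 thick, underside 20 and top 28 mm above the roof top (20 mm free below it); the tail ends 57 mm behind the pivot, the nose 53 mm in front of it; the nose is bent down to 5 mm above the roof top
- mat_center (a point): centre of the top of the round cork mat, 84 dia x 3 thick, fixed on the cupboard floor, 50 behind the open front plane and midway between the side walls; its top is 23 above the worktop, 237 below the roof
- sprayer: white mist sprayer with black pump head, upright on the worktop, 48 dia, straight sides up to 111, 147 high over the head, about 0.11 kg; origin at the centre of its foot, z up its axis; loose; the foot is flat
- dredger: steel sugar dredger, 72 dia x 108 high, loose; origin at the centre of its foot
- mill: pepper mill, black body and pale head, 54 dia x 140 high, loose; origin at the centre of its foot

How it is judged:
By the outcome, as a careful person would: the job done as asked, in the order asked, and still so for the second after the job is handed in, with the robot touching nothing.
It also fails if it takes over 72 s, if anything falls off the work surface, if the arm or the gripper's body presses on something with over 40 N, if the wrist force passes 120 N, or if a joint passes its speed limit or range.

### The arm

A 6-joint arm with a two-finger parallel gripper is mounted at the origin on the work surface; the furniture and walls round the work are solid. World frame = base frame: x ahead of the robot, y to its left, z up, the work surface at z = 0. Lengths are in mm, angles in rad, forces in N, time in s.
With the tool pointing down it reaches from about 300 to 775 mm from the base axis. Payload 14.6 kg.
Tool frame: the origin (TCP) lies at the very end of the fingers, on their centre line; the grasp point (between the pads) lies 19 mm behind it (grip_point_offset is the distance from the TCP to the grasp point, in mm); z points along the fingers, y is the line along which they close (so a half turn about z gives the same grasp; the last joint's range is limited). The gripper opens to 94 mm and grips with 3 to 60 N. Pads are 16 mm wide; open, the fingers measure 119 mm over their backs; the gripper's body (75 mm by 177 mm) begins 78 mm behind the grasp point.
Start: joints at [1.246, 0.3, 1.521, -0, 1.321, -0.067], TCP at [140.222, 531.815, 205.446] pointing down, gripper open.
Joint ranges: [-3.03, 3.03], [-0.79, 2.21], [0.23, 2.52], [-1.04, 4.18], [0, 3.07], [-2.55, 2.55]. Speed limits (rad/s): [2.22, 2.22, 2.57, 3.14, 3.14, 3.14].

### API

Orientations are given as [roll, pitch, yaw] about the fixed x, y, z axes, in that order (R = Rz(yaw) Ry(pitch) Rx(roll)).
In Python, from cell import read_state, camera, camera_info, sign_off, grip_point_offset gives the robot as it stands.
- The arm moves only by the shell command python3 -m handwheel 'ROWS' [FORCE]. ROWS is text: rows parted by semicolons, each of 5 numbers parted by spaces: the shift along the world's x, y, z in units of 40 mm (1.0 is 40 mm), then the turn about the world's z in units of 5 degrees (1.0 is 5 degrees), then the closure, from 0 (fully open) to 1 (shut). In form: dx dy dz yaw gripper; .... A call has 1 to 12 rows; each row shifts and turns the commanded pose from where the row before left it; what a row does not reach is not made up. A row lasts 1/12 s, in which the tool goes at most 41.7 mm and 7.16 degrees, less where a joint would pass 70% of its speed; a pose out of reach is approached as far as the arm can. A call is refused whole if a number of a shift passes 1 or a number of a turn 1, either way. A call with a gripper value outside its range is refused whole. The fingers move at their own pace and stop on an object; FORCE is the grip in N (left out, the last holds). Time passes only in rows, so rows that do not move let the fingers close. It gives the time, the measured TCP pose, the force, the opening and the grip force at its end, in the units of the state.
- read_state(): the state, without advancing time (a new reading comes with each control period).
- camera(name): name is "scene" or "top"; returns (picture, depth): 384x512x3 uint8, red, green, blue; 384x512 float32, mm along the optical axis (not along the pixel's ray), 0 where there is no reading.
- camera_info(name): a dict with "intrinsics" (3x3 intrinsics, pixels), "k1" (the pictures are not rectified: a ray, as slopes to the right and down, at radius r is drawn at 1 + k1 r^2 times it, then the intrinsics apply), "world_from_camera" (4x4, takes a point from camera to world coordinates). Camera axes: x right, y down, z forward; pixel columns grow to the right and rows downward; lengths in mm; the calibration is good to about 2 mm. A picture is of the moment at which its call begins. camera_info takes no time and is no camera call.
- sign_off(): hands the job in; it is judged then, once.
The state is a dict: "clock": time; "joints": joint angles; "qd": joint speeds; "effort": joint torques, N m; "eef_pos": TCP position; "eef_rot": TCP orientation; "wrist_force": force on the tool from outside, world axes, zero at the start; "moment": the same for the moment, N m; "finger_gap": finger opening in mm; "finger_force": force on a finger pad.
Only numpy, scipy, OpenCV 4.12 (cv2) and the standard library are available. Lean on these libraries where they do the work, as an engineer would, in place of code of your own. Each camera call takes 0.05 s, during which the arm holds its last target. There are 200 camera calls.

## Working session

There is one attempt and no reset: what is moved stays moved. The work goes in short steps, Python scripts to look and compute and a shell command to move; the robot and the scene stay as the last step left them, time stands still between calls to the robot, and variables do not carry over. Pictures are saved under pics/ and viewed, at most 10 in all, crops included, and the job is handed in when it is done.

```bash
mkdir -p pics
cat > h.py <<'E'
import numpy as np, cv2
from cell import *
def info(n):
    i=camera_info(n); return np.array(i["intrinsics"]),i["k1"],np.array(i["world_from_camera"])
def ray(n,u,v):
    K,k,T=info(n); x=cv2.undistortPoints(np.array([[[u,v]]],float),K,np.array([k,0,0,0.]))[0,0]
    return np.array([x[0],x[1],1.])
def px(n,d,u,v):
    "world point from depth"
    K,k,T=info(n); r=ray(n,u,v)*d[int(round(v)),int(round(u))]; return (T@np.r_[r,1])[:3]
def cloud(n,d):
    K,k,T=info(n); vv,uu=np.mgrid[:384,:512]
    x=cv2.undistortPoints(np.stack([uu,vv],-1).reshape(-1,1,2).astype(float),K,np.array([k,0,0,0.])).reshape(384,512,2)
    p=np.dstack([x[...,0]*d,x[...,1]*d,d]); return p@T[:3,:3].T+T[:3,3]
def shot(n,f):
    im,d=camera(n); cv2.imwrite(f"pics/{f}.png",im[...,::-1]); np.save(f"pics/{f}.npy",d); return im,d
E
python3 - <<'E'
from h import *
shot("scene","s0"); shot("top","t0")
for n in("scene","top"): print(n,camera_info(n))
print(read_state())
E
```

```text
scene {'intrinsics': array([[386.3771488 ,   0.        , 260.20216957],
       [  0.        , 386.3771488 , 192.8884873 ],
       [  0.        ,   0.        ,   1.        ]]), 'k1': -0.03030923089129059, 'world_from_camera': array([[ 7.46509140e-01, -4.53792369e-01,  4.86617498e-01,
        -1.27458994e+02],
       [-6.65263854e-01, -4.95664809e-01,  5.58337176e-01,
        -7.28087232e+02],
       [-1.21699804e-02, -7.40532837e-01, -6.71909971e-01,
         1.04876044e+03],
       [ 0.00000000e+00,  0.00000000e+00,  0.00000000e+00,
         1.00000000e+00]])}
top {'intrinsics': array([[490.25243475,   0.        , 251.0275847 ],
       [  0.        , 490.25243475, 190.86550626],
       [  0.        ,   0.        ,   1.        ]]), 'k1': -0.062151838509563406, 'world_from_camera': array([[ 2.65297582e-01, -8.90379691e-01,  3.69920531e-01,
        -2.00471985e+01],
       [-9.64109659e-01, -2.40811186e-01,  1.11814749e-01,
        -1.49615445e+02],
       [-1.04765799e-02, -3.86308139e-01, -9.22310285e-01,
         1.42104996e+03],
       [ 0.00000000e+00,  0.00000000e+00,  0.00000000e+00,
         1.00000000e+00]])}
{'clock': 0.1, 'joints': array([ 1.24640158e+00,  3.00406961e-01,  1.52153434e+00,  2.29930409e-06,
        1.32070483e+00, -6.65610314e-02]), 'qd': array([-0.00177225, -0.0027452 , -0.00077038, -0.00184194, -0.00073917,
       -0.00062704]), 'effort': array([ 1.49203202e-03, -5.32650518e+01, -3.53277290e+01,  7.09851924e-02,
        2.36029259e-02, -2.73149175e-05]), 'eef_pos': array([140.1462303 , 531.59287366, 204.94128578]), 'eef_rot': array([-3.14054166e+00, -7.22908208e-05,  2.88375833e+00]), 'wrist_force': array([-0.03662041, -0.17092577, -1.10874811]), 'moment': array([ 0.02739888, -0.01888899, -0.0055869 ]), 'finger_force': 0.0, 'finger_gap': 94.23464242058157}
```

View pics/s0.png

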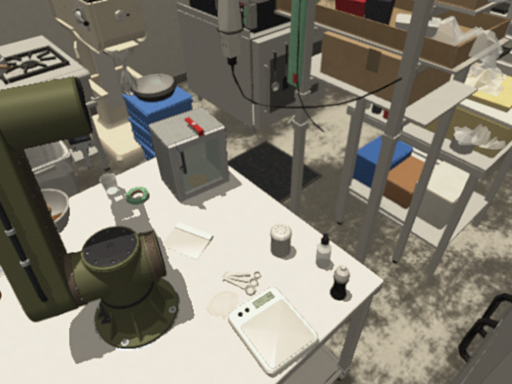

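View pics/t0.png

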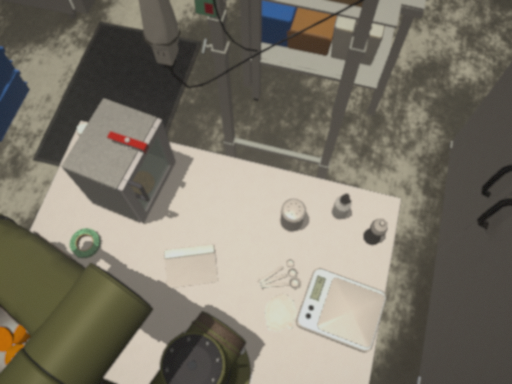

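The scene view shows the cupboard at about (190,150) with the red latch at (195,126) and the handle at (183,162). The dredger is at (281,240), the sprayer at (324,250) and the mill at (341,282). In the top view the latch is at (127,141), the sprayer at (343,205), the dredger at (293,213) and the mill at (376,231).

Run:
```python
from h import *
for n,f in(("scene","s0"),("top","t0")):
    d=np.load(f"pics/{f}.npy"); im=cv2.imread(f"pics/{f}.png")[...,::-1].astype(int); P=cloud(n,d); ok=d>0
    box=(P[...,0]>250)&(P[...,0]<800)&(P[...,1]>-50)&(P[...,1]<600)&ok
    m=box&(abs(P[...,2]-272)<6)&(P[...,0]>380)
    print(n,"roof",m.sum(),cv2.minAreaRect(P[m][:,:2].astype(np.float32)),np.median(P[m][:,2]))
    red=(im[...,0]>130)&(im[...,1]<70)&(im[...,2]<70)&(abs(P[...,2]-290)<40)&ok
    q=P[red]; print("red",len(q),cv2.minAreaRect(q[:,:2].astype(np.float32)) if len(q) else 0, np.median(q,0),np.percentile(q[:,2],[5,95]))
    h=(P[...,2]>25)&(P[...,2]<200)&(P[...,0]>150)&(P[...,0]<900)&(P[...,1]<50)&(P[...,1]>-600)&ok
    k,l,s,c=cv2.connectedComponentsWithStats(h.astype(np.uint8))
    for i in range(1,k):
        if s[i,4]>40:
            q=P[l==i]; t=q[q[:,2]>q[:,2].max()-12]
            print(s[i],"lo",q.min(0).round(),"hi",q.max(0).round(),"top",t.mean(0).round(), "circ",cv2.minEnclosingCircle(q[:,:2].astype(np.float32)))
a=cv2.imread("pics/s0.png");b=cv2.imread("pics/t0.png")
c=np.hstack([cv2.resize(a[90:210,130:250],(400,400),interpolation=2),cv2.resize(b[90:230,50:190],(400,400),interpolation=2)]);cv2.imwrite("pics/c0.png",c)
```

```text
scene roof 1432 ((481.6973876953125, 366.86651611328125), (223.97344970703125, 226.82786560058594), 83.65076446533203) 270.5002916630511
red 60 ((483.4452819824219, 335.6673278808594), (105.46238708496094, 16.956695556640625), 83.68431091308594) [480.28672424 323.54387428 298.45773683] [295.92513774 302.11091453]
[270 223  22  31 556] lo [ 451. -162.   25.] hi [517. -91. 111.] top [ 484. -127.  105.] circ ((483.3121643066406, -125.94512939453125), 36.577327728271484)
[316 233  16  32 373] lo [ 525. -285.   25.] hi [ 571. -237.  150.] top [ 543. -263.  145.] circ ((548.7200317382812, -260.33416748046875), 24.898235321044922)
[331 265  19  31 379] lo [ 472. -393.   25.] hi [ 517. -349.  140.] top [ 495. -372.  134.] circ ((495.015869140625, -372.0545959472656), 22.85881996154785)
[ 228  287   90   86 4297] lo [ 164. -436.   25.] hi [ 360. -208.   40.] top [ 256. -332.   33.] circ ((259.2588806152344, -323.7083435058594), 131.62527465820312)
top roof 4462 ((492.97747802734375, 379.1396179199219), (227.2749786376953, 226.0047607421875), 89.80815887451172) 272.53158860445865
red 207 ((482.39141845703125, 337.68115234375), (106.55955505371094, 19.25023078918457), 85.25788879394531) [480.75715581 329.36292523 300.48173349] [296.27145479 304.03788507]
[332 193  19  24 335] lo [ 525. -279.   25.] hi [ 567. -232.  153.] top [ 542. -258.  147.] circ ((548.3525390625, -255.35452270507812), 24.131099700927734)
[281 198  25  32 598] lo [ 450. -156.   25.] hi [524. -88. 114.] top [ 485. -122.  106.] circ ((487.09783935546875, -122.6341552734375), 37.55214309692383)
[365 218  23  24 362] lo [ 473. -392.   25.] hi [ 517. -345.  142.] top [ 497. -367.  136.] circ ((496.4282531738281, -368.01806640625), 23.911325454711914)
[ 296  268   90   84 4830] lo [ 160. -435.   25.] hi [ 358. -204.   45.] top [ 256. -336.   36.] circ ((258.93017578125, -319.0528869628906), 133.7537841796875)
```

View pics/c0.png

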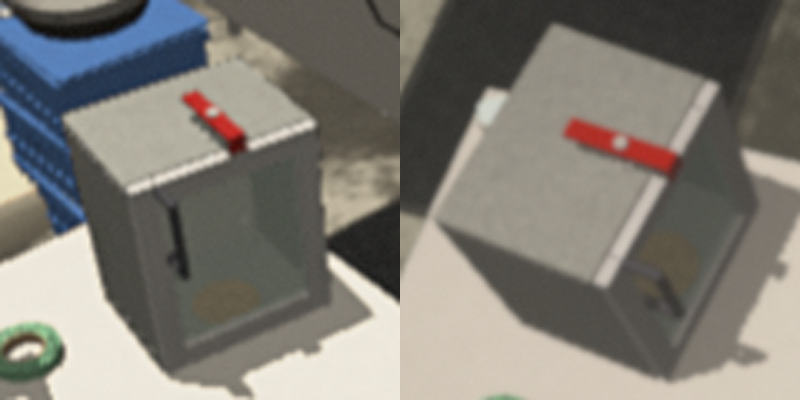

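Run:
```python
from h import *
for n,f in(("scene","s0"),("top","t0")):
    d=np.load(f"pics/{f}.npy"); im=cv2.imread(f"pics/{f}.png")[...,::-1].astype(int); P=cloud(n,d)
    m=(d>0)&(abs(P[...,2]-272)<8)&(P[...,0]>340)&(P[...,0]<640)&(P[...,1]>220)&(P[...,1]<520)
    m=cv2.morphologyEx(m.astype(np.uint8),cv2.MORPH_OPEN,np.ones((4,4)))>0
    q=P[m][:,:2].astype(np.float32); r=cv2.minAreaRect(q); print(n,r); print(cv2.boxPoints(r).round())
    red=(im[...,0]>130)&(im[...,1]<70)&(im[...,2]<70)&(abs(P[...,2]-300)<7)&(d>0)
    b=cv2.fitLine(P[red][:,:2].astype(np.float32),cv2.DIST_HUBER,0,.01,.01).ravel(); print("latch dir deg",np.degrees(np.arctan2(b[1],b[0])),b)
    dk=(im.sum(-1)<130)&(P[...,0]<460)&(P[...,0]>350)&(P[...,1]<300)&(P[...,1]>200)&(P[...,2]>150)&(P[...,2]<280)
    h=P[dk]; print("handle",len(h),np.median(h,0),np.percentile(h[:,2],[5,95]) if len(h) else 0)
    w=(im.min(-1)>130)&(abs(P[...,2]-272)<9)&m; 
    b=cv2.fitLine(P[w][:,:2].astype(np.float32),cv2.DIST_HUBER,0,.01,.01).ravel(); print("strip",w.sum(),np.degrees(np.arctan2(b[1],b[0])),b, P[w][:,0].min(),P[w][:,0].max())
```

```text
scene ((257.78045654296875, -148.97613525390625), (1367.2781982421875, 256.2550048828125), 66.98235321044922)
[[-127. -728.]
 [ 108. -828.]
 [ 643.  430.]
 [ 407.  530.]]
latch dir deg 84.57714 [9.4505407e-02 9.9552435e-01 4.8032770e+02 3.3276660e+02]
handle 37 [381.64033925 267.45370005 214.42769253] [178.32456769 254.8048011 ]
strip 1355 3.3551407 [9.9828595e-01 5.8524795e-02 4.7062039e+02 3.7772250e+02] 358.08340098328455 601.9287150808871
top ((321.1037292480469, 134.6251220703125), (842.6044921875, 280.5785217285156), 58.2176513671875)
[[ -20. -150.]
 [ 218. -297.]
 [ 662.  419.]
 [ 424.  567.]]
latch dir deg 84.330505 [9.8789901e-02 9.9510831e-01 4.8079465e+02 3.3580710e+02]
handle 0 [nan nan nan] 0
strip 4141 10.214249 [9.8415154e-01 1.7732948e-01 4.7018405e+02 3.9043002e+02] 356.6590758917524 595.8513030275009
  return _methods._mean(a, axis=axis, dtype=dtype,
  ret = um.true_divide(
```

Run:
```python
from h import *
for n,f in(("scene","s0"),("top","t0")):
    d=np.load(f"pics/{f}.npy"); im=cv2.imread(f"pics/{f}.png")[...,::-1].astype(int); P=cloud(n,d)
    m=(d>0)&(abs(P[...,2]-271)<4)&(P[...,0]>340)&(P[...,0]<640)&(P[...,1]>220)&(P[...,1]<520)
    k,l,s,c=cv2.connectedComponentsWithStats(m.astype(np.uint8)); 
    q=P[l==1+s[1:,4].argmax()]
    for yaw in(82,83.5,84.5,85.5,87):
        a=np.radians(yaw); ex=np.array([np.cos(a),np.sin(a)]); ey=np.array([-ex[1],ex[0]])
        X,Y=q[:,:2]@ex,q[:,:2]@ey
        rows=[np.sort(Y[(X>X.max()-130)&(X<X.max()-20)])[[3,-4]]]
        cols=[np.sort(X[abs(Y-Y.mean())<80])[[3,-4]]]
        # edge straightness
        e=[]
        for lo in range(-70,80,20):
            t=X[abs(Y-Y.mean()-lo)<10]; e.append(t.max())
        g=[]
        for lo in range(30,140,15):
            t=Y[abs(X-X.max()+lo)<8]; g+= [t.min()]
        print(n,yaw,rows,cols,"back slope",np.polyfit(np.arange(len(e))*20,e,1)[0].round(3),"side",np.polyfit(np.arange(len(g))*15,g,1)[0].round(3))
```

```text
scene 82 [array([-535.14267878, -307.98151173])] [array([331.01979745, 540.28924746])] back slope -0.024 side -0.051
scene 83.5 [array([-548.25088951, -319.60691802])] [array([321.92078687, 529.2076856 ])] back slope 0.005 side -0.024
scene 84.5 [array([-556.88488987, -327.26779997])] [array([325.94706554, 522.17758917])] back slope 0.024 side -0.01
scene 85.5 [array([-564.4447087 , -334.69304403])] [array([321.15892187, 515.20095096])] back slope 0.04 side 0.038
scene 87 [array([-575.94042076, -345.40190349])] [array([312.69579469, 504.18629064])] back slope 0.056 side 0.047
top 82 [array([-535.82424729, -304.59598879])] [array([319.36131836, 544.04236504])] back slope -0.022 side -0.015
top 83.5 [array([-547.58861377, -317.68645398])] [array([310.22794492, 532.36521258])] back slope 0.006 side 0.006
top 84.5 [array([-556.45650734, -325.58311293])] [array([304.12893316, 524.98428503])] back slope 0.027 side 0.02
top 85.5 [array([-564.73392493, -333.53242916])] [array([300.21364183, 518.03542806])] back slope 0.049 side 0.046
top 87 [array([-578.12044724, -343.86282474])] [array([302.95375719, 509.43508664])] back slope 0.069 side 0.079
```

```bash
python3 -m handwheel '0 0 1 0 1; 0.5 0 0.85 0 1; 0.5 0 0.85 0 1; 0.5 0 0.7 0 1; 0.9 -0.4 0 0 1; 0.9 -0.4 0 0 1; 0.9 -0.4 0 0 1; 0.9 -0.4 0 0 1; 0.9 -0.4 0 0 1; 0.9 -0.4 0 0 1; 0.9 -0.4 0 0 1; 0.9 -0.4 0 0 1' 20
```

```text
clock: 1.1
eef_pos: [489.8, 402.6, 341.1]
eef_rot: [-3.141, -0.0, 2.884]
wrist_force: [0.1, 1.2, 0.6]
finger_gap: 17.4
finger_force: 0.0
```

```bash
python3 -m handwheel '0.7 -0.7 0 0 1; 0 0 -0.75 0 1; 0 0 -0.75 0 1; 0 0 0 0 1'
```

```text
clock: 1.43
eef_pos: [515.4, 374.4, 274.9]
eef_rot: [-3.135, -0.006, 2.883]
wrist_force: [-0.4, 0.9, -1.9]
finger_gap: 0.5
finger_force: 0.0
```

```bash
python3 -m handwheel '-0.4 0.05 0.2 0 1; -0.6 0.1 0 0 1; -0.5 0 0 0 1; -0.3 -0.25 0 0 1; 0 -0.25 0 0 1; 0 0 0 0 1;0 0 0 0 1'
python3 - <<'E'
from h import *
im,d=shot("top","t1"); P=cloud("top",d); im=im.astype(int)
red=(im[...,0]>130)&(im[...,1]<70)&(im[...,2]<70)&(abs(P[...,2]-300)<10)&(d>0)
q=P[red];b=cv2.fitLine(q[:,:2].astype(np.float32),cv2.DIST_HUBER,0,.01,.01).ravel(); print(len(q),np.degrees(np.arctan2(b[1],b[0])),q.min(0),q.max(0))
E
```

```text
clock: 2.02
eef_pos: [444.9, 361.7, 290.7]
eef_rot: [3.141, 0.001, 2.883]
wrist_force: [-1.3, 1.6, 4.4]
finger_gap: 0.6
finger_force: 1.8
29 84.5015 [518.98971154 323.45911172 295.64604741] [532.99912699 343.59873441 303.67443508]
```

```bash
python3 -m handwheel '0 0.1 0.7 -0.5 0.5; 0 0 0.7 -1 0.3; -0.15 -0.23 0 -1 0.3; -0.15 -0.23 0 -1 0.3; -0.15 -0.23 0 -1 0.3; -0.15 -0.23 0 -1 0.3; -0.15 -0.23 0 -1 0.3; -0.15 -0.23 0 -1 0.3; -0.15 -0.23 0 -1 0.3;-0.15 -0.23 0 -1 0.3;-0.15 -0.23 0 -1 0.3;-0.15 -0.23 0 -1 0.3'; python3 -m handwheel '0 0 0 -1 0.3; 0 0 0 -1 0.3; 0 0 0 -1 0.3;0 0 0 -1 0.3; 0 0 0 -0.8 0.3; 0 0 0 0 0.3';python3 - <<'E'
from h import *
im,d=shot("top","t2"); im,d=shot("scene","s2"); 
a=cv2.imread("pics/s2.png");b=cv2.imread("pics/t2.png")
c=np.hstack([cv2.resize(a[60:220,110:270],(400,400),interpolation=2),cv2.resize(b[90:230,50:190],(400,400),interpolation=2)]);cv2.imwrite("pics/c2.png",c)
print(read_state()["joints"])
E
```

```text
clock: 3.07
eef_pos: [384.7, 273.4, 345.2]
eef_rot: [-3.141, 0.001, 1.875]
wrist_force: [0.7, -0.5, -0.2]
finger_gap: 65.8
finger_force: 0.0
clock: 3.57
eef_pos: [384.9, 273.8, 345.3]
eef_rot: [-3.141, 0.001, 1.457]
wrist_force: [-0.1, 0.7, 0.4]
finger_gap: 66.0
finger_force: 0.0
[ 5.41145974e-01  5.31124254e-02  1.49088971e+00 -1.87004560e-04
  1.59823952e+00  6.48441228e-01]
```

View pics/c2.png

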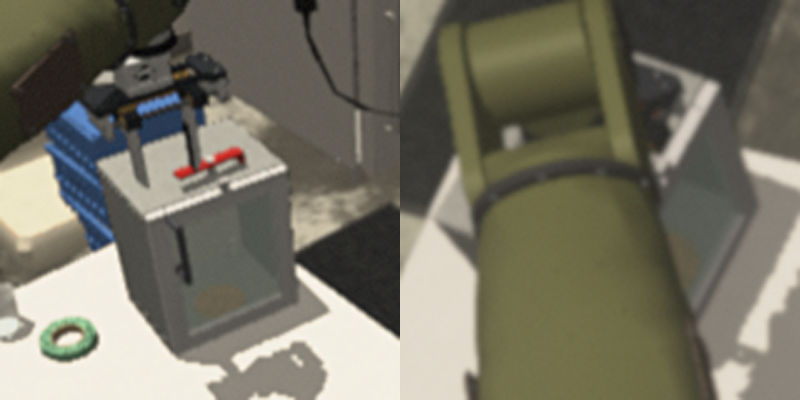

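The latch, at (208,165) in the left crop, now lies parallel to the front. The open fingers hang above the handle, which is at (183,255) in that crop.

```bash
python3 -m handwheel '-0.05 -0.12 -0.75 0 0.3; 0 0 -0.75 0 0.3; 0 0 -0.75 0 0.3; 0 0 -0.6 0 0.3; 0 0 0 0 1; 0 0 0 0 1; 0 0 0 0 1; 0 0 0 0 1; 0 0 0 0 1;0 0 0 0 1' 25
```

```text
clock: 4.5
eef_pos: [382.5, 269.2, 232.4]
eef_rot: [3.14, -0.001, 1.462]
wrist_force: [-0.8, 1.1, -0.4]
finger_gap: 29.4
finger_force: 0.0
```

```bash
python3 -m handwheel '0 0 0 0 1; 0 0 0 0 1; 0 0 0 0 1; 0 0 0 0 1; 0 0 0 0 1;0 0 0 0 1'
```

```text
clock: 5.0
eef_pos: [382.1, 269.1, 231.6]
eef_rot: [-3.141, -0.0, 1.461]
wrist_force: [-3.8, 0.7, 4.4]
finger_gap: 11.9
finger_force: 25.0
```

```bash
python3 -m handwheel '0.08 -0.44 0 1 1; 0.12 -0.43 0 1 1; 0.15 -0.42 0 1 1; 0 0 0 0 1'; python3 -m handwheel '0.19 -0.4 0 1 1; 0.22 -0.39 0 1 1; 0.26 -0.36 0 1 1; 0.29 -0.34 0 1 1; 0.32 -0.31 0 1 1; 0.34 -0.29 0 1 1; 0.37 -0.26 0 1 1; 0 0 0 0 1'
python3 - <<'E'
from h import *
shot("scene","s3");shot("top","t3")
a=cv2.imread("pics/s3.png");b=cv2.imread("pics/t3.png")
cv2.imwrite("pics/c3.png",np.hstack([cv2.resize(a[0:300,60:360],(400,400)),cv2.resize(b[0:300,0:300],(400,400))]))
E
```

```text
clock: 5.33
eef_pos: [396.5, 215.4, 231.6]
eef_rot: [-3.141, 0.001, 1.727]
wrist_force: [-7.9, -2.3, 5.2]
finger_gap: 11.4
finger_force: 25.0
clock: 6.0
eef_pos: [477.4, 121.0, 231.6]
eef_rot: [-3.14, 0.002, 2.337]
wrist_force: [-5.1, -8.5, 9.6]
finger_gap: 12.1
finger_force: 25.0
```

View pics/c3.png

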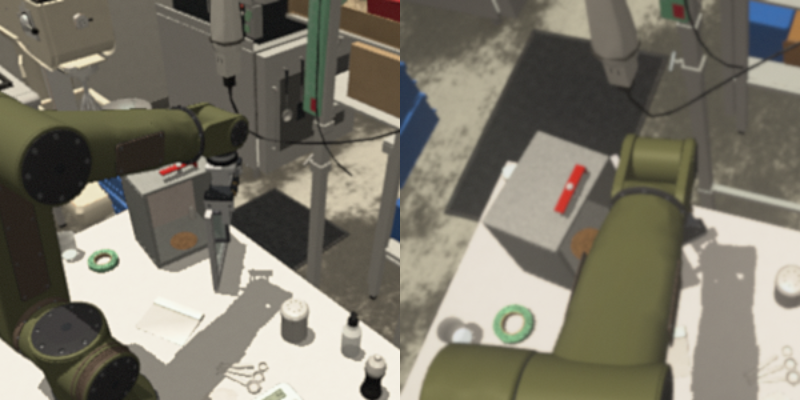

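The door is about 50° open with the fingers still on the handle. The wrist is at (225,130) in the left crop and the outlet's lower end at (230,85), so I'll measure the wrist's top height before going on.

Run:
```python
from h import *
for n,f in(("scene","s3"),("top","t3")):
    d=np.load(f"pics/{f}.npy"); P=cloud(n,d)
    m=(d>0)&(np.hypot(P[...,0]-477,P[...,1]-121)<110)&(P[...,2]>300)&(P[...,2]<900); q=P[m]
    print(n,len(q),q[:,2].max(),np.percentile(q[:,2],[50,90,98]), q.min(0),q.max(0))
    m=(d>0)&(np.hypot(P[...,0]-580,P[...,1]-210)<60)&(P[...,2]>500); q=P[m]; print("outlet",len(q), q.min(0) if len(q) else 0,q.max(0) if len(q) else 0)
```

```text
scene 2522 733.0462696615216 [502.64275054 637.27944623 696.07917092] [368.17988135  37.26305946 328.07670594] [574.59071667 205.02229784 733.04626966]
outlet 1305 [544.14803157 170.59129841 500.35301826] [607.91994146 234.29456782 733.04626966]
top 3476 755.4466416822152 [539.26993978 651.685512   702.38914254] [367.40058348  39.29852704 329.53152101] [571.93438281 207.89075526 755.44664168]
outlet 2003 [539.88440914 172.76031571 501.04570585] [605.42807191 249.43458078 755.44664168]
```

```bash
python3 -m handwheel '0 0 0 0 0.75; 0 0 0 0 0.75; 0 0 -0.5 0 0.75; 0 0 -0.5 0 0.75; 0 0 0 0 1; 0 0 0 0 1; 0 0 0 0 1; 0 0 0 0 1'
```

```text
clock: 6.77
eef_pos: [475.1, 122.8, 191.2]
eef_rot: [-3.139, -0.001, 2.334]
wrist_force: [-4.7, -7.2, -11.5]
finger_gap: 11.8
finger_force: 25.0
```

```bash
python3 -m handwheel '0.39 -0.22 0 1 1; 0.41 -0.19 0 1 1; 0.42 -0.15 0 1 1; 0.43 -0.12 0 1 1; 0.44 -0.08 0 1 1; 0.45 -0.04 0 1 1; 0 0 0 0 1';  python3 -m handwheel '0.45 0 0 1 1; 0.45 0.04 0 1 1; 0.44 0.08 0 1 1; 0.43 0.12 0 1 1;0 0 0 0 1'
```

```text
clock: 7.35
eef_pos: [579.1, 90.8, 191.2]
eef_rot: [-3.141, -0.001, 2.862]
wrist_force: [-1.0, -4.2, -6.0]
finger_gap: 11.5
finger_force: 25.0
clock: 7.77
eef_pos: [649.6, 101.3, 191.2]
eef_rot: [-3.141, -0.0, -3.073]
wrist_force: [0.6, -3.2, -4.8]
finger_gap: 11.7
finger_force: 25.0
```

```bash
python3 -m handwheel '0 0 0 0 0.6; 0 0 0 0 0.5; 0.6 0 0 0 0.5; 0.6 0 0 0 0.5; 0 -1 0 0 0.5; 0 -1 0 0 0.5; 0 -1 0 0 0.5;0 -1 0 0 0.5;0 0 0 0 0.5';  python3 - <<'E'
from h import *
s=read_state(); print(s["joints"].round(3))
_,d1=shot("scene","s4");_,d2=shot("top","t4")
Q=np.vstack([cloud(n,d)[d>0] for n,d in(("scene",d1),("top",d2))])
m=(Q[:,0]>600)&(Q[:,0]<1100)&(Q[:,1]>-500)&(Q[:,1]<200)&(Q[:,2]>20)
q=Q[m]
for y in range(-500,200,100):
  for z in range(0,1000,200):
    t=q[(q[:,1]>=y)&(q[:,1]<y+100)&(q[:,2]>=z)&(q[:,2]<z+200)]
    if len(t)>5: print(y,z,len(t),t[:,0].min().round(),t[:,0].max().round())
E
```

```text
clock: 8.52
eef_pos: [695.5, -65.7, 192.9]
eef_rot: [-3.14, 0.002, -3.084]
wrist_force: [0.0, 0.1, 0.2]
finger_gap: 46.8
finger_force: 0.0
[-1.460e-01  6.530e-01  1.038e+00 -1.000e-03  1.448e+00 -1.774e+00]
-400 400 456 973.0 1100.0
-400 600 546 971.0 1100.0
-300 0 306 916.0 960.0
-300 200 1728 914.0 1100.0
-300 400 1277 916.0 1096.0
-300 600 1777 917.0 1100.0
-200 0 625 915.0 955.0
-200 200 2672 661.0 1099.0
-200 400 2863 600.0 1100.0
-200 600 939 916.0 1100.0
-100 0 11 686.0 703.0
-100 200 1565 657.0 1018.0
-100 400 3548 600.0 1087.0
-100 600 576 979.0 1100.0
0 0 310 600.0 654.0
0 200 970 600.0 1021.0
0 400 1281 601.0 1041.0
0 600 679 978.0 1100.0
100 0 902 600.0 950.0
100 200 1047 600.0 1020.0
100 400 1177 600.0 1099.0
100 600 651 600.0 1100.0
```

```bash
python3 -m handwheel '1 -0.1 0 0 0; 1 -0.1 0 0 0; 1 -0.1 0 0 0; 1 -0.1 0 0 0; 0 0 0 0 0';  python3 -c "
from h import *
print(read_state()['joints'].round(3))"
```

```text
clock: 9.03
eef_pos: [807.3, -68.2, 191.5]
eef_rot: [3.141, -0.001, -3.076]
wrist_force: [-0.4, 0.0, -0.9]
finger_gap: 76.8
finger_force: 0.0
[-0.13   1.016  0.426  0.     1.701 -1.766]
```

```bash
python3 -m handwheel '1 -0.1 0 0 0; 1 -0.1 0 0 0; 1 -0.1 0 0 0; 0 0 0 0 0';  python3 -c "
from h import *
print(read_state()['joints'].round(3))"
```

```text
clock: 9.37
eef_pos: [843.7, -73.0, 171.0]
eef_rot: [-3.135, 0.048, -3.076]
wrist_force: [-0.2, 0.6, -0.1]
finger_gap: 94.0
finger_force: 0.0
[-0.13   1.142  0.24   0.003  1.711 -1.766]
```

```bash
python3 -m handwheel '1 -0.1 0 0 0; 1 -0.1 0.5 0 0; 1 -0.1 0.5 0 0; 0 0 0 0 0'; python3 -m handwheel '-1 0.1 0 0 0; -1 0.1 0 0 0; 0 0 0 0 0';  python3 -c "
from h import *
print(read_state()['joints'].round(3))"
```

```text
clock: 9.7
eef_pos: [861.1, -77.1, 190.2]
eef_rot: [-3.121, 0.128, -3.075]
wrist_force: [1.0, -0.4, 0.3]
finger_gap: 93.9
finger_force: 0.0
clock: 9.95
eef_pos: [824.1, -73.7, 185.1]
eef_rot: [-3.124, 0.114, -3.075]
wrist_force: [0.6, 0.3, -1.4]
finger_gap: 94.1
finger_force: 0.0
[-0.135  0.954  0.553  0.006  1.519 -1.771]
```

```bash
python3 -m handwheel '0.5 0 0.8 0 0; 0.5 0 0.8 0 0; 0.2 0 1 0 0; 0.2 0 1 0 0; 0 0 1 0 0; 0 0 1 0 0; 0 0 1 0 0; 0 0 1 0 0';  python3 -c "
from h import *
print(read_state()['joints'].round(3))"
```

```text
clock: 10.62
eef_pos: [773.3, -65.7, 428.2]
eef_rot: [-3.111, 0.198, -3.073]
wrist_force: [0.5, -0.1, -0.8]
finger_gap: 93.9
finger_force: 0.0
[-0.135  0.824  0.235  0.01   1.883 -1.767]
```

```bash
python3 -m handwheel '0.6 0 0.8 0 0; 0.6 0 0.8 0 0; 0.6 0 0.8 0 0; 0.6 0 0.8 0 0; 0.6 0 0.8 0 0; 0.6 0 0.8 0 0; 0.6 0 0.8 0 0; 0.6 0 0.8 0 0; 0.6 0 0.8 0 0; 0.6 0 0.8 0 0; 0.6 0 0.8 0 0; 0.6 0 0.8 0 0';  python3 -c "
from h import *
print(read_state()['joints'].round(3))"
```

```text
clock: 11.62
eef_pos: [755.9, -44.8, 563.6]
eef_rot: [-3.069, 0.463, -3.059]
wrist_force: [-0.1, 0.2, -0.5]
finger_gap: 94.0
finger_force: 0.0
[-0.113  0.659  0.235  0.016  1.78  -1.743]
```

```bash
python3 -m handwheel '-0.6 0 -0.6 -1 0; 0 0 0 -1 0; 0 0 0 -1 0; 0 0 0 -1 0; 0 0 0 -1 0; 0.6 -0.06 0.8 0 0; 0.6 -0.06 0.8 0 0; 0.6 -0.06 0.8 0 0; 0.6 -0.06 0.8 0 0; 0.6 -0.06 0.8 0 0; 0.6 -0.06 0.8 0 0; 0.6 -0.06 0.8 0 0'; python3 -m handwheel '0.6 -0.06 0.8 0 0; 0.6 -0.06 0.8 0 0; 0.6 -0.06 0.8 0 0; 0.6 -0.06 0.8 0 0'; python3 -c "
from h import *
print(read_state()['joints'].round(3))"
```

```text
clock: 12.62
eef_pos: [749.4, -62.6, 617.6]
eef_rot: [-3.1, 0.618, 2.842]
wrist_force: [0.2, -0.3, -0.9]
finger_gap: 93.8
finger_force: 0.0
clock: 12.95
eef_pos: [753.9, -70.5, 647.1]
eef_rot: [-3.114, 0.708, 2.846]
wrist_force: [1.1, 0.3, -0.0]
finger_gap: 93.8
finger_force: 0.0
[-0.083  0.581  0.236 -0.165  1.632 -1.418]
```

```bash
python3 -m handwheel '0.6 -0.06 0.8 0 0; 0.6 -0.06 0.8 0 0; 0.6 -0.06 0.8 0 0; -0.5 -0.3 -0.83 0.5 0; -0.5 -0.3 -0.83 0.5 0; -0.5 -0.3 -0.83 0.5 0; -0.5 -0.3 -0.83 0 0; -0.5 -0.3 -0.83 0 0; -0.5 -0.3 -0.83 0 0; -0.5 -0.3 -0.83 0 0; -0.5 -0.3 -0.83 0 0; -0.5 -0.3 -0.83 0 0'; python3 -c "
from h import *
print(read_state()['joints'].round(3))"
```

```text
clock: 13.95
eef_pos: [619.5, -163.5, 435.0]
eef_rot: [-3.118, 0.776, 2.926]
wrist_force: [0.2, -0.6, 1.0]
finger_gap: 94.2
finger_force: 0.0
[-3.430e-01  1.000e-03  1.517e+00  8.800e-02  8.510e-01 -1.720e+00]
```

```bash
python3 -m handwheel '-0.5 -0.235 -0.765 0 0; -0.5 -0.235 -0.765 0 0; -0.5 -0.235 -0.765 0 0; -0.5 -0.235 -0.765 0 0; -0.5 -0.235 -0.765 0 0; -0.5 -0.235 -0.765 0 0; -0.5 -0.235 -0.765 0 0; -0.5 -0.235 -0.765 0 0; 0 0 0 0 0'
python3 - <<'E'
from h import *
shot("scene","s5");shot("top","t5")
a=cv2.imread("pics/s5.png");b=cv2.imread("pics/t5.png")
cv2.imwrite("pics/c5.png",np.hstack([cv2.resize(a[130:330,220:420],(400,400)),cv2.resize(b[100:300,200:400],(400,400))]))
print(read_state()['joints'].round(3))
E
```

```text
clock: 14.7
eef_pos: [462.1, -231.9, 194.2]
eef_rot: [-3.122, 0.756, 2.905]
wrist_force: [-0.5, 0.2, -0.4]
finger_gap: 94.2
finger_force: 0.0
[-0.68  -0.088  2.154  0.693  0.451 -2.555]
```

View pics/c5.png

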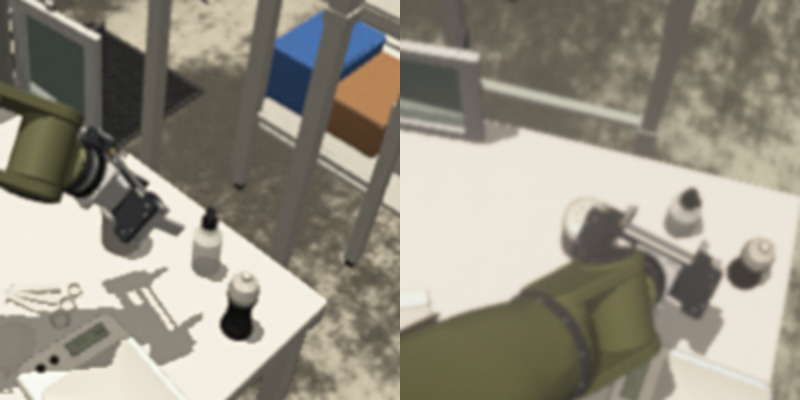

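```bash
cat > k.py <<'E'
import numpy as np
from scipy.optimize import least_squares
from scipy.spatial.transform import Rotation as Ro
D=[([1.246,.3,1.521,0,1.321,-.067],[140.2,531.8,205.4],[-3.1405,0,2.8838]),
([.541146,.053112,1.49089,-.000187,1.59824,.648441],[384.9,273.8,345.3],[-3.141,.001,1.457]),
([-.146,.653,1.038,-.001,1.448,-1.774],[695.5,-65.7,192.9],[-3.14,.002,-3.084]),
([-.13,1.016,.426,0,1.701,-1.766],[807.3,-68.2,191.5],[3.141,-.001,-3.076]),
([-.13,1.142,.24,.003,1.711,-1.766],[843.7,-73,171],[-3.135,.048,-3.076]),
([-.113,.659,.235,.016,1.78,-1.743],[755.9,-44.8,563.6],[-3.069,.463,-3.059]),
([-.083,.581,.236,-.165,1.632,-1.418],[753.9,-70.5,647.1],[-3.114,.708,2.846]),
([-.343,.001,1.517,.088,.851,-1.72],[619.5,-163.5,435],[-3.118,.776,2.926]),
([-.68,-.088,2.154,.693,.451,-2.555],[462.1,-231.9,194.2],[-3.122,.756,2.905])]
def fk(j,p):
    h,a,L1,L2,d,Lt=p
    A=Ro.from_euler('z',j[0]); B=A*Ro.from_euler('y',j[1]); C=B*Ro.from_euler('y',j[2])
    R=C*Ro.from_euler('ZYZ',[j[3],j[4],j[5]+p_c])
    P=np.array([0,0,h])+A.apply([a,0,0])+B.apply([0,0,L1])+C.apply([d,0,L2])+R.apply([0,0,Lt]); return P,R
p_c=np.pi/2
def tool(r): return Ro.from_euler('xyz',r)
best=None
for c in(0,np.pi/2,-np.pi/2,np.pi):
    p_c=c; e=np.mean([(fk(j,np.ones(6))[1].inv()*tool(r)).magnitude() for j,_,r in D])
    if best is None or e<best[0]: best=(e,c)
p_c=best[1]
fit=least_squares(lambda p:np.ravel([fk(j,p)[0]-x for j,x,_ in D]),[300,0,400,400,0,250])
p=fit.x
lo=np.array([-3.03,-.79,.23,-1.04,0,-2.55]);hi=np.array([3.03,2.21,2.52,4.18,3.07,2.55])
def ik(x,R,j0):
    f=lambda j:np.r_[(fk(j,p)[0]-x)/100,(fk(j,p)[1].inv()*R).as_rotvec()]
    s=least_squares(f,np.clip(j0,lo+.01,hi-.01),bounds=(lo,hi)); return s.x,np.linalg.norm(s.fun)
E
python3 - <<'E'
from k import *
print(best,p.round(1),np.abs(fit.fun).max())
c=np.radians(83.5)
for b in(.75,.9,1.1,1.3,1.5):
  for daz in(0,-10,-20):
    az=c+np.radians(daz); z=np.array([np.sin(b)*np.cos(az),np.sin(b)*np.sin(az),-np.cos(b)])
    for zg in(118,):
      G=np.array([477,352,zg]); R=Ro.from_euler('xyz',[-np.pi,b,az+np.pi])
      sols=[ik(G+19*z,R,j0) for j0 in([.5,.3,1.8,.7,.7,-2.3],[.3,.3,1.8,1.5,1,-2.5],[.6,.3,1.5,2.5,1.,2],[.6,.3,1.5,3.1,.5,1.5])]
      j,e=min(sols,key=lambda s:s[1]); print(b,daz,j.round(2),e.round(3), "half", end=' ')
      R2=R*Ro.from_euler('z',np.pi); sols=[ik(G+19*z,R2,j0) for j0 in([.5,.3,1.8,.7,.7,.8],[.3,.3,1.8,1.5,1,.5])]
      j,e=min(sols,key=lambda s:s[1]); print(j.round(2),e.round(3))
E
```

```text
(np.float64(0.002878205416814499), 1.5707963267948966) [222.   -7.1 427.1 451.8  39.3 276.8] 37.55614869115752
0.75 0 [0.34 0.4  1.93 1.31 0.76 2.55] 0.177 half [ 0.37  0.4   1.84  1.01  0.8  -0.21] 0.0
0.75 -10 [0.39 0.36 2.01 1.48 0.6  2.55] 0.179 half [ 0.41  0.35  1.9   1.06  0.64 -0.12] 0.0
0.75 -20 [0.45 0.32 2.06 1.67 0.43 2.55] 0.166 half [0.45 0.31 1.96 1.1  0.48 0.01] 0.0
0.9 0 [0.31 0.43 1.91 1.35 0.85 2.55] 0.067 half [ 0.32  0.43  1.88  1.25  0.85 -0.46] 0.0
0.9 -10 [0.36 0.38 1.99 1.51 0.69 2.55] 0.061 half [ 0.36  0.38  1.96  1.38  0.69 -0.44] 0.0
0.9 -20 [0.42 0.34 2.05 1.68 0.53 2.55] 0.045 half [ 0.42  0.33  2.03  1.55  0.52 -0.45] 0.0
1.1 0 [0.27 0.49 1.92 1.5  0.98 2.41] 0.0 half [ 0.27  0.49  1.92  1.5   0.98 -0.73] 0.0
1.1 -10 [0.31 0.44 2.01 1.7  0.84 2.36] 0.0 half [ 0.31  0.44  2.01  1.7   0.84 -0.78] 0.0
1.1 -20 [0.37 0.39 2.09 1.96 0.7  2.26] 0.0 half [ 0.37  0.39  2.09  1.96  0.7  -0.88] 0.0
1.3 0 [0.23 0.59 1.93 1.69 1.15 2.21] 0.0 half [ 0.23  0.59  1.93  1.69  1.15 -0.93] 0.0
1.3 -10 [0.27 0.54 2.03 1.91 1.05 2.13] 0.0 half [ 0.27  0.54  2.03  1.91  1.05 -1.02] 0.0
1.3 -20 [0.34 0.5  2.12 2.18 0.95 2.01] 0.0 half [ 0.34  0.5   2.12  2.18  0.95 -1.13] 0.0
1.5 0 [0.21 0.7  1.92 1.82 1.35 2.07] 0.0 half [ 0.21  0.7   1.92  1.82  1.35 -1.07] 0.0
1.5 -10 [0.26 0.66 2.03 2.04 1.28 1.97] 0.0 half [ 0.26  0.66  2.03  2.04  1.28 -1.17] 0.0
1.5 -20 [0.32 0.63 2.12 2.3  1.23 1.87] 0.0 half [ 0.32  0.63  2.12  2.3   1.23 -1.28] 0.0
```

Run:
```python
from k import *
print(np.abs(fit.fun).reshape(-1,3).max(1).round(1))
for X in([600,-90,400],[600,-90,300],[550,-80,450]):
  j=np.array([-.343,.001,1.517,.088,.851,-1.72])
  for k in range(0,37,4):
    j,e=ik(np.array(X),tool([-3.122,.756,2.905-np.radians(5*k)]),j); print(k,j.round(2),e.round(3))
```

```text
[34.4 32.7 36.  36.6 35.8 36.1 37.6 34.4 28.4]
0 [-0.1  -0.06  1.65 -0.16  0.81 -1.36] 0.0
4 [ 0.04  0.    1.59 -0.53  0.98 -0.76] 0.0
8 [ 0.13  0.12  1.46 -0.7   1.24 -0.37] 0.0
12 [ 0.17  0.27  1.28 -0.75  1.52 -0.1 ] 0.0
16 [ 0.16  0.43  1.07 -0.75  1.79  0.12] 0.0
20 [ 0.12  0.6   0.83 -0.72  2.05  0.3 ] 0.0
24 [ 0.06  0.76  0.56 -0.66  2.31  0.5 ] 0.0
28 [-0.01  0.94  0.27 -0.58  2.57  0.72] 0.0
32 [-0.09  0.94  0.23 -0.28  2.62  1.17] 0.103
36 [-0.18  0.94  0.23  0.15  2.63  1.74] 0.123
0 [-0.1  -0.01  1.82 -0.21  0.59 -1.29] 0.0
4 [ 0.04  0.05  1.76 -0.63  0.79 -0.61] 0.0
8 [ 0.13  0.17  1.63 -0.76  1.08 -0.21] 0.0
12 [ 0.17  0.31  1.46 -0.77  1.37  0.05] 0.0
16 [ 0.16  0.46  1.25 -0.73  1.64  0.26] 0.0
20 [ 0.12  0.61  1.03 -0.66  1.89  0.45] 0.0
24 [ 0.06  0.75  0.81 -0.56  2.12  0.66] 0.0
28 [-0.01  0.87  0.61 -0.42  2.33  0.92] 0.0
32 [-0.09  0.95  0.47 -0.19  2.46  1.27] 0.0
36 [-0.18  0.96  0.44  0.1   2.49  1.69] 0.0
0 [-0.08 -0.18  1.65 -0.16  0.94 -1.37] 0.0
4 [ 0.07 -0.12  1.59 -0.51  1.1  -0.8 ] 0.0
8 [ 0.17  0.    1.48 -0.69  1.35 -0.41] 0.0
12 [ 0.2   0.15  1.31 -0.76  1.61 -0.13] 0.0
16 [ 0.19  0.31  1.12 -0.76  1.86  0.09] 0.0
20 [ 0.14  0.47  0.91 -0.73  2.11  0.29] 0.0
24 [ 0.08  0.62  0.68 -0.67  2.34  0.49] 0.0
28 [-0.    0.75  0.47 -0.55  2.56  0.75] 0.0
32 [-0.09  0.85  0.31 -0.29  2.72  1.16] 0.0
36 [-0.18  0.86  0.28  0.16  2.75  1.76] 0.0
```

```bash
python3 -m handwheel '0 0 0.8 -1 0; 0.49 0.16 0.78 -1 0; 0.49 0.16 0.78 -1 0; 0.49 0.16 0.78 -1 0; 0.49 0.16 0.78 -1 0; 0.49 0.16 0 -1 0; 0 0 0 -1 0; 0 0 0 -1 0; 0 0 0 -1 0; 0 0 0 -1 0; 0 0 0 -1 0; 0 0 0 -1 0'; python3 -m handwheel '0 0 0 -1 0; 0 0 0 -1 0; 0 0 0 -1 0;0 0 0 -1 0; 0 0 0 -1 0; 0 0 0 -1 0;0 0 0 -1 0; 0 0 0 -1 0; 0 0 0 -1 0;0 0 0 -1 0; 0 0 0 -1 0; 0 0 0 -1 0'; python3 -m handwheel '0 0 0 -1 0; 0 0 0 -1 0; 0 0 0 -1 0;0 0 0 -1 0; 0 0 0 -1 0; 0 0 0 -1 0;0 0 0 -1 0; 0 0 0 -1 0; 0 0 0 -1 0;0 0 0 -1 0; 0 0 0 -1 0; 0 0 0 -1 0'; python3 -c "
from h import *
print(read_state()['joints'].round(3))"
```

```text
clock: 15.8
eef_pos: [515.7, -212.1, 273.1]
eef_rot: [-3.125, 0.736, 2.172]
wrist_force: [-1.0, -0.8, -0.2]
finger_gap: 94.0
finger_force: 0.0
clock: 16.8
eef_pos: [515.8, -211.8, 272.1]
eef_rot: [-3.129, 0.73, 1.123]
wrist_force: [-0.6, 0.1, -1.0]
finger_gap: 93.9
finger_force: 0.0
clock: 17.8
eef_pos: [515.4, -212.2, 271.4]
eef_rot: [-3.127, 0.727, 0.076]
wrist_force: [0.0, -0.6, -1.2]
finger_gap: 93.9
finger_force: 0.0
[-0.334  0.717  0.914 -0.311  2.177  1.076]
```

```bash
python3 -m handwheel '0.4 -0.15 0.3 -1 0; 0.4 -0.15 0.3 -1 0; 0.4 -0.15 0.2 -1 0; 0.4 -0.15 0.1 -1 0; 0.4 -0.15 0.1 -1 0; 0.92 -0.38 0.1 -0.5 0; 0.92 -0.38 0.1 0 0; 0.92 -0.38 0.1 0 0; 0.92 -0.38 0.1 0 0; 0.92 -0.38 0.1 0 0; 0.92 -0.38 0.1 0 0; 0.92 -0.38 0.1 0 0'; python3 -c "
from h import *
print(read_state()['joints'].round(3))"
```

```text
clock: 18.8
eef_pos: [618.0, -251.3, 253.9]
eef_rot: [-3.123, 0.623, -0.392]
wrist_force: [0.9, -1.2, 0.6]
finger_gap: 94.0
finger_force: 0.0
[-0.438  1.106  0.235 -0.013  2.424  1.524]
```

```bash
python3 -m handwheel '0.92 -0.38 0.1 -0.4 0; 0.92 -0.38 0.1 0 0; 0.92 -0.38 0.1 0 0; 0.92 -0.38 0.1 0 0; 0.92 -0.38 0.1 0 0; 0.92 -0.38 0.1 0 0; 0.92 -0.38 0.1 0 0; 0.92 -0.38 0.1 0 0; 0.92 -0.38 0.1 0 0; 0.92 -0.38 0.1 0 0; 0.92 -0.38 0.1 0 0; 0.92 -0.38 0.1 0 0'; python3 -c "
from h import *
print(read_state()['joints'].round(3))"
```

```text
clock: 19.8
eef_pos: [676.6, -272.1, 184.2]
eef_rot: [-3.111, 0.409, -0.434]
wrist_force: [0.0, -0.3, 0.2]
finger_gap: 93.5
finger_force: 0.0
[-0.443  1.155  0.235  0.032  2.16   1.581]
```

```bash
python3 -m handwheel '0.85 -0.38 0.4 0 0; 0.85 -0.38 0.4 0 0; 0.85 -0.38 0.4 0 0; 0.85 -0.38 0.4 0 0; 0.85 -0.38 0.4 0 0; 0.85 -0.38 0.4 0 0; 0.85 -0.38 0.4 0 0; 0.85 -0.38 0.4 0 0; 0.85 -0.38 0.4 0 0; 0.85 -0.38 0.4 0 0; 0.85 -0.38 0.4 0 0; 0.85 -0.38 0.4 0 0'; python3 -c "
from h import *
print(read_state()['joints'].round(3))"
```

```text
clock: 20.8
eef_pos: [711.1, -294.3, 246.4]
eef_rot: [-3.098, 0.158, -0.443]
wrist_force: [-0.1, -0.5, 0.0]
finger_gap: 94.1
finger_force: 0.0
[-0.455  1.057  0.236  0.046  2.008  1.579]
```

```bash
python3 -m handwheel '0.65 -0.33 0.65 0.5 0; 0.65 -0.33 0.65 0 0; 0.65 -0.33 0.65 0 0; 0.65 -0.33 0.65 0 0; 0.65 -0.33 0.65 0 0; 0.65 -0.33 0.65 0 0; 0.65 -0.33 0.65 0 0; 0.65 -0.33 0.65 0 0; 0.65 -0.33 0.65 0 0; 0.65 -0.33 0.65 0 0; 0.65 -0.33 0.65 0 0; 0.65 -0.33 0.65 0 0'; python3 -m handwheel '0.5 -0.25 0.8 0 0; 0.5 -0.25 0.8 0 0; 0.5 -0.25 0.8 0 0; 0.5 -0.25 0.8 0 0; 0.5 -0.25 0.8 0 0; 0.5 -0.25 0.8 0 0; 0.5 -0.25 0.8 0 0; 0.5 -0.25 0.8 0 0; 0.5 -0.25 0.8 0 0; 0.5 -0.25 0.8 0 0; 0.5 -0.25 0.8 0 0; 0.5 -0.25 0.8 0 0'; python3 -c "
from h import *
print(read_state()['joints'].round(3))"
```

```text
clock: 21.8
eef_pos: [703.2, -309.5, 386.6]
eef_rot: [-3.097, -0.086, -0.411]
wrist_force: [0.2, -0.0, -0.2]
finger_gap: 93.9
finger_force: 0.0
clock: 22.8
eef_pos: [667.5, -300.4, 539.6]
eef_rot: [-3.094, -0.332, -0.422]
wrist_force: [-0.2, -0.4, -0.7]
finger_gap: 93.9
finger_force: 0.0
[-0.5    0.674  0.236  0.077  1.904  1.522]
```

```bash
python3 -m handwheel '-0.3 0 -0.3 0.7 0; 0 0 0 0.7 0; 0.52 -0.28 0.8 0 0; 0.52 -0.28 0.8 0 0; 0.52 -0.28 0.8 0 0; 0.52 -0.28 0.8 0 0; 0.52 -0.28 0.8 0 0; 0.52 -0.28 0.8 0 0; 0.52 -0.28 0.8 0 0; 0.52 -0.28 0.8 0 0; 0.52 -0.28 0.8 0 0; 0.52 -0.28 0.8 0 0'; python3 -m handwheel '0.52 -0.28 0.8 0 0; 0.52 -0.28 0.8 0 0; 0.52 -0.28 0.8 0 0; 0.52 -0.28 0.8 0 0; 0.52 -0.28 0.8 0 0; 0.52 -0.28 0.8 0 0; 0.52 -0.28 0.8 0 0; 0.52 -0.28 0.8 0 0; 0.52 -0.28 0.8 0 0; 0.52 -0.28 0.8 0 0;0.52 -0.28 0.8 0 0'; python3 -c "
from h import *
print(read_state()['joints'].round(3))"
```

```text
clock: 23.8
eef_pos: [660.4, -307.7, 619.6]
eef_rot: [-3.114, -0.548, -0.316]
wrist_force: [0.1, -0.1, -0.1]
finger_gap: 94.0
finger_force: 0.0
clock: 24.72
eef_pos: [675.1, -318.8, 694.3]
eef_rot: [-3.137, -0.802, -0.321]
wrist_force: [0.3, -0.9, 0.8]
finger_gap: 94.3
finger_force: 0.0
[-0.551  0.528  0.236  0.169  1.589  1.413]
```

```bash
python3 -m handwheel '-0.39 0.15 -0.9 0.5 0; -0.39 0.15 -0.9 0.5 0; -0.39 0.15 -0.9 0.4 0; -0.39 0.15 -0.9 0 0; -0.39 0.15 -0.9 0 0; -0.39 0.15 -0.9 0 0; -0.39 0.15 -0.9 0 0; -0.39 0.15 -0.9 0 0; -0.39 0.15 -0.9 0 0; -0.39 0.15 -0.9 0 0; -0.39 0.15 -0.9 0 0; 0 0 0 0 0'; python3 -c "
from h import *
print(read_state()['joints'].round(3))"
```

```text
clock: 25.72
eef_pos: [533.3, -264.2, 360.5]
eef_rot: [-3.133, -0.787, -0.254]
wrist_force: [-0.6, -0.3, -0.2]
finger_gap: 94.1
finger_force: 0.0
[-0.65  -0.074  1.761  0.423  0.755  0.966]
```

```bash
python3 -m handwheel '-0.38 0.15 -0.86 0 0; -0.38 0.15 -0.86 0 0; -0.38 0.15 -0.86 0 0; -0.38 0.15 -0.86 0 0; -0.38 0.15 -0.86 0 0; 0 0 0 0 0'; python3 -c "
from h import *
print(read_state()['joints'].round(3))"
```

```text
clock: 26.22
eef_pos: [459.1, -235.0, 193.8]
eef_rot: [-3.137, -0.794, -0.25]
wrist_force: [-0.8, 1.1, -0.3]
finger_gap: 94.2
finger_force: 0.0
[-0.717 -0.089  2.186  0.847  0.449  0.435]
```

```bash
python3 -m handwheel '0.64 -0.165 -0.69 0 0; 0.64 -0.165 -0.69 0 0; 0.64 -0.165 -0.69 0 0; 0.5 -0.13 -0.54 0 0; 0 0 0 0 0'
python3 - <<'E'
from h import *
shot("scene","s6");shot("top","t6")
a=cv2.imread("pics/s6.png");b=cv2.imread("pics/t6.png")
cv2.imwrite("pics/c6.png",np.hstack([cv2.resize(a[180:330,250:400],(400,400)),cv2.resize(b[140:290,250:400],(400,400))]))
E
```

```text
clock: 26.63
eef_pos: [562.1, -262.1, 91.5]
eef_rot: [-3.135, -0.799, -0.251]
wrist_force: [-0.2, 0.8, -0.4]
finger_gap: 93.7
finger_force: 0.0
```

View pics/c6.png

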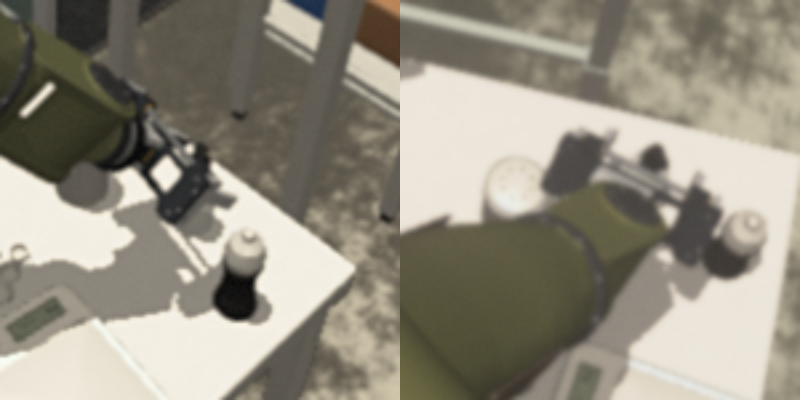

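The sprayer's head, at (653,158) in the right crop, is between the open fingers. The dredger at (515,187) and the mill at (735,240) are clear.

```bash
python3 -m handwheel '0 0 -0.2 0 0; 0 0 0 0 1; 0 0 0 0 1; 0 0 0 0 1; 0 0 0 0 1; 0 0 0 0 1; 0 0 0 0 1; 0 0 0 0 1; 0 0 0 0 1; 0 0 0 0 1' 20
```

```text
clock: 27.57
eef_pos: [557.8, -261.2, 85.6]
eef_rot: [-3.139, -0.799, -0.249]
wrist_force: [0.6, 0.2, 0.3]
finger_gap: 45.2
finger_force: 20.0
```

```bash
python3 -m handwheel '0 0 0.5 0 1; 0 0 0.9 0 1; 0 0 0.9 0 1; 0 0 0.9 0 1; 0 0 0.8 0 1; 0 0 0 0 1' ; python3 -m handwheel '-0.12 0.5 0 0.8 1; -0.12 0.6 0 1 1; -0.12 0.6 0 1 1; -0.12 0.6 0 1 1; -0.12 0.6 0 1 1; -0.12 0.6 0 1 1; -0.12 0.6 0 1 1; -0.12 0.6 0 1 1; -0.12 0.6 0 1 1; -0.12 0.6 0 1 1; -0.12 0.6 0 1 1; -0.12 0.6 0 1 1'; python3 -c "
from h import *
print(read_state()['joints'].round(3))"
```

```text
clock: 28.07
eef_pos: [560.9, -261.3, 223.9]
eef_rot: [-3.138, -0.81, -0.246]
wrist_force: [0.4, 0.9, 0.8]
finger_gap: 45.4
finger_force: 20.0
clock: 29.07
eef_pos: [501.5, 25.0, 216.6]
eef_rot: [-3.133, -0.803, 0.785]
wrist_force: [0.2, -0.2, -1.5]
finger_gap: 45.5
finger_force: 20.0
[-0.399  0.004  2.041  0.932  0.987 -0.115]
```

```bash
python3 -m handwheel '-0.12 0.5 -0.1 1 1; -0.12 0.5 -0.2 1 1; -0.12 0.5 -0.2 1 1; -0.12 0.5 -0.2 1 1; -0.12 0.5 -0.2 1 1; -0.12 0.5 -0.2 1 1; -0.12 0.5 -0.2 1 1; -0.12 0.5 -0.2 0.7 1; 0 0 0 0 1; 0 0 0 0 1'
python3 - <<'E'
from h import *
print(read_state()['joints'].round(3))
shot("scene","s7");shot("top","t7")
a=cv2.imread("pics/s7.png");b=cv2.imread("pics/t7.png")
cv2.imwrite("pics/c7.png",np.hstack([cv2.resize(a[70:270,110:310],(400,400)),cv2.resize(b[60:260,40:240],(400,400))]))
E
```

```text
clock: 29.9
eef_pos: [463.3, 184.5, 156.4]
eef_rot: [-3.131, -0.803, 1.453]
wrist_force: [0.5, -0.8, -1.0]
finger_gap: 45.4
finger_force: 20.0
[-0.104  0.233  1.947  0.902  1.162 -0.455]
```

View pics/c7.png

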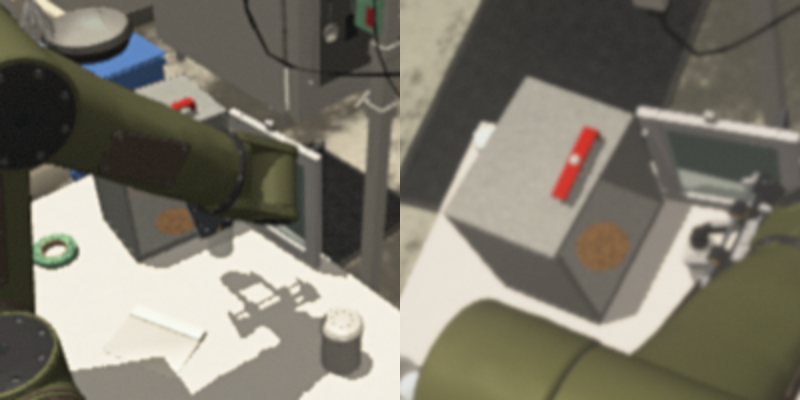

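The mat shows at (602,245) in the right crop, and the sprayer's head, held in front of the cupboard, is at about (708,237). I'll measure both.

Run:
```python
from h import *
for n,f in(("top","t7"),("scene","s7")):
    d=np.load(f"pics/{f}.npy"); im=cv2.imread(f"pics/{f}.png")[...,::-1].astype(int); P=cloud(n,d)
    m=(d>0)&(abs(P[...,2]-23)<12)&(im[...,0]-im[...,2]>35)&(abs(P[...,0]-477)<70)&(abs(P[...,1]-359)<70)
    q=P[m][:,:2].astype(np.float32); print(n,len(q),cv2.minEnclosingCircle(q),np.median(P[m][:,2]),q.mean(0))
    h=(d>0)&(np.hypot(P[...,0]-462,P[...,1]-173)<32)&(P[...,2]>170)&(P[...,2]<250)&(im.sum(-1)<170)
    q=P[h]; print("head",len(q)); 
    if len(q): print(np.median(q,0),q.min(0),q.max(0))
    w=(d>0)&(np.hypot(P[...,0]-462,P[...,1]-173)<40)&(P[...,2]>60)&(P[...,2]<185)&(im.min(-1)>120)
    q=P[w]; print("white",len(q)); 
    if len(q)>5: print(np.median(q,0),q.min(0),q.max(0),cv2.minEnclosingCircle(q[:,:2].astype(np.float32)))
```

```text
top 510 ((477.11688232421875, 359.7242431640625), 42.83551025390625) 24.350162504100126 [476.66443 359.98737]
head 15
[457.30602546 166.16901073 208.52111412] [454.38358106 162.28109795 194.99335089] [464.11293061 172.88206758 217.435369  ]
white 110
[449.80096333 180.51703626 165.65669803] [428.06925201 154.76572383  79.61246043] [497.02210449 199.53132885 184.60593958] ((463.04461669921875, 175.3170623779297), 35.324989318847656)
scene 194 ((477.47991943359375, 355.2769470214844), 45.27423095703125) 23.581656554131314 [474.11465 358.06686]
head 0
white 46
[451.35918641 158.54380954  87.48937854] [437.49032256 150.88334725  73.50797456] [476.79894541 189.57574001 108.66094954] ((459.21575927734375, 171.637939453125), 23.861448287963867)
```

```bash
python3 -m handwheel '0.07 0.7 -0.35 0 1; 0.07 0.7 -0.35 0 1; 0.07 0.7 -0.2 0 1; 0.07 0.7 0 0 1; 0.07 0.7 0 0 1; 0.03 0.6 0 0 1; 0 0.35 0 0 1; 0 0 0 0 1; 0 0 0 0 1'; python3 -c "
from h import *
print(read_state()['joints'].round(3))"
```

```text
clock: 30.75
eef_pos: [478.9, 361.5, 121.5]
eef_rot: [-3.134, -0.803, 1.454]
wrist_force: [-0.1, -0.2, -0.4]
finger_gap: 45.1
finger_force: 20.0
[ 0.276  0.38   1.848  1.047  0.88  -0.301]
```

```bash
python3 -m handwheel '0 0.05 -0.2 0 1; 0 0 -0.06 0 1; 0 0 0 0 1; 0 0 0 0 1'
python3 - <<'E'
from h import *
shot("scene","s8");shot("top","t8")
a=cv2.imread("pics/s8.png");b=cv2.imread("pics/t8.png")
cv2.imwrite("pics/c8.png",np.hstack([cv2.resize(a[90:210,140:260],(400,400)),cv2.resize(b[110:230,80:200],(400,400))]))
E
```

```text
clock: 31.08
eef_pos: [479.0, 363.3, 110.5]
eef_rot: [-3.133, -0.803, 1.452]
wrist_force: [-0.0, 0.8, -1.0]
finger_gap: 45.2
finger_force: 20.0
```

View pics/c8.png

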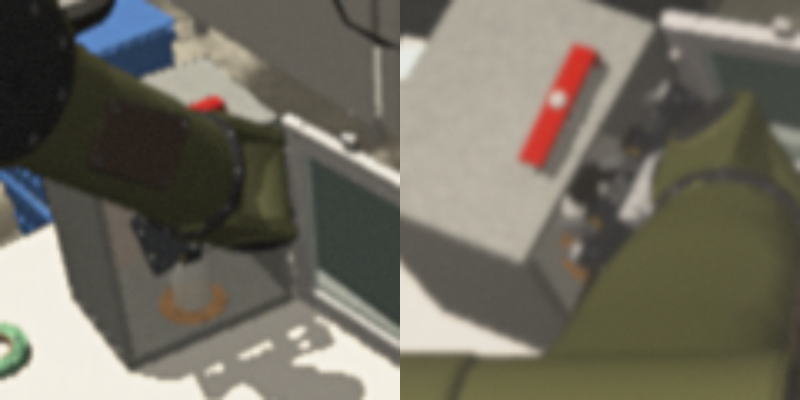

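The left crop shows the sprayer standing over the mat with a brown rim of mat all round its foot at (193,300). I'll lower it the last 2 mm, release and back out.

```bash
python3 -m handwheel '0 0 -0.05 0 1; 0 0 -0.03 0 1; 0 0 0 0 1; 0 0 0 0 0.8; 0 0 0 0 0.4;0 0 0 0 0.2; 0 0 0 0 0.15; 0 0 0 0 0.15; 0 0 0 0 0.15; 0 0 0 0 0.15'; python3 -m handwheel '-0.02 -0.2 0 0 0.15; -0.03 -0.4 0 0 0.15; -0.06 -0.7 0 0 0.15; -0.08 -0.7 0 0 0.15; -0.08 -0.7 0 0 0.15; -0.08 -0.8 0 0 0.15; -0.08 -0.8 0 0 0.15; -0.5 -0.8 0 0 0.15; -0.5 -0.8 0 0 0.15; -0.5 -0.8 0 0 0.15; -0.3 -0.3 0 0 0.15; 0 0 0 0 0.15'
python3 - <<'E'
from h import *
s,ds=shot("scene","s9");t,dt=shot("top","t9")
a=cv2.imread("pics/s9.png");b=cv2.imread("pics/t9.png")
cv2.imwrite("pics/c9.png",np.hstack([cv2.resize(a[50:350,100:400],(400,400)),cv2.resize(b[80:230,60:210],(400,400))]))
for n,d in(("scene",ds),("top",dt)):
    P=cloud(n,d); m=(d>0)&(np.hypot(P[...,0]-477,P[...,1]-355)<60)&(P[...,2]>40)&(P[...,2]<185); q=P[m]
    print(n,len(q), cv2.minEnclosingCircle(q[:,:2].astype(np.float32)) if len(q) else 0, q[:,2].max() if len(q) else 0)
E
```

```text
clock: 32.02
eef_pos: [478.8, 363.9, 107.5]
eef_rot: [-3.133, -0.803, 1.454]
wrist_force: [-0.4, 0.8, 0.4]
finger_gap: 79.0
finger_force: 0.0
clock: 33.02
eef_pos: [388.3, 81.8, 107.6]
eef_rot: [-3.133, -0.803, 1.45]
wrist_force: [-0.1, 0.4, 0.2]
finger_gap: 80.0
finger_force: 0.0
scene 0 0 0
top 380 ((477.0026550292969, 355.6959533691406), 24.808610916137695) 175.1004811066639
```

View pics/c9.png

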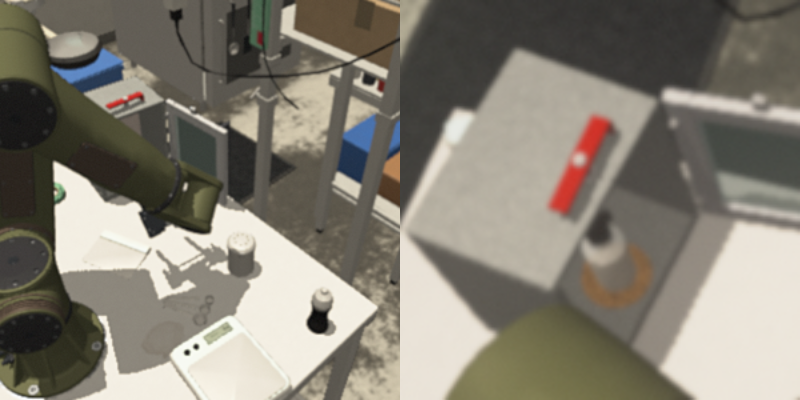

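The right crop shows the sprayer upright on the mat at (607,255), with the mat's rim all round its foot. The latch lies crosswise, the door is wide open, and the dredger and mill are still standing.

```bash
python3 -c "
from cell import *
print(sign_off())"
```

```text
the job is handed in; nothing more can be done
None
```

The job is handed in: the sprayer stands upright on the mat about 4 mm off centre, the door is open about 100° and the latch is crosswise, at 33 s; the one doubt is that joint 6 read -2.555 against its -2.55 limit for a moment, which could count as a range failure.

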